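# Square a blank in the press corner, release the catch, clamp and hold

### The job

Push the aluminium blank square and flush into the corner of the two fences on the lever press. Then flip the red safety catch by pressing its paddle all the way down, and only then pull the lever's black side grip all the way towards the open front of the press, so that the foot clamps the blank; finish while still holding the lever there, since it springs back if let go. Leave the spray can, the mug and the screw jar alone.

Things in the scene. Friction and masses are not known exactly. Their poses are not given: they have to be found in the camera images.
- press: Green C-frame lever press fixed to the table on a dark base plate 280 x 280 x 12 mm (x -160..120, y -145..135 mm here). Origin on the table under the plate; x points from the open front to the column at the back, y left, z up. Place and yaw vary. Column, overarm and lever lie at y = 30 mm; the overarm is 34 mm wide, reaches to x = -4 mm, z 75..105 mm. Carries lever, ram, foot and catch.
- corner (a point): Where the faces of the two steel fences meet, on top of the base plate (12 mm above the table); axes as the press. The back fence's face is x = 0 here and runs 140 mm along -y; the side fence's face is y = 0 and runs 90 mm along -x. Fences are 16 mm high, 12 mm thick. With the blank home, its origin is at (-45, -60, 0) mm here.
- blank: Loose aluminium blank, 90 (its x) x 120 (its y) x 16 mm, about 0.45 kg, three dark round marks on top. It lies on the base plate short of the corner, to the front and right, askew by up to 0.2 rad from the press's axes. Origin: centre of its underside. A few newtons on its front (-x) or right (-y) edge slide it. It passes under the foot with 14 mm to spare.
- catch (a joint): Safety catch: red rocker to the right (-y) of the lever, hinged along the press's x at (60, -17, 162) mm in its frame. Near 0 (starts at 0 to 0.12) its tongue lies across the lever's front and blocks it. Pressing the paddle down turns it to the stop at 1.05 rad, tongue up and clear. It stays where left; about 1.5 N on the paddle moves it.
- paddle (a point): On the upper face of the red paddle (26 x 56 x 5 mm) of the catch, 42 mm from its hinge; the paddle sticks out to the right (-y) of the press and 0.61 rad upwards when blocking. Pressed straight down here, it sinks about 40 mm until its stop and the point moves sideways by only some mm.
- lever (a joint): Press lever, hinged along the press's y at point pivot. 0: at rest, leaning 0.17 rad back from upright (to the press's +x). It grows as the grip is pulled to the open front (-x), to the stop at 0.9 rad (0.73 forward of upright). A spring returns it to 0; the pull at the grip is about 3 N at first, 7 N at the end. It cannot move while the catch blocks it.
- pivot (a point): Middle of the lever's hinge, 120 mm above the table; axes as the press.
- handle (a point): On the axis of the lever's black grip: a horizontal round bar, 18 mm diameter, along the press's y, sticking out 105 mm to the left (+y) of the lever bar. This point is 60 mm out along it and 150 mm from the hinge axis: 268 mm above the table at rest, 232 mm pulled home. Free all round; the lever bar (20 mm wide) ends 8 mm above the grip's axis.
- foot: Black disc foot, 22 mm diameter, under the overarm at (14, 30) mm in the press frame, underside 42 mm above the table at rest. Driven by the lever 24.4 mm per rad downwards; it meets the blank at about 0.57 rad and is then pressed on it by a spring with up to about 20 N.
- spray_can: Bystander: yellow spray can, 60 mm diameter, 150 mm high, on the table beside the press. Origin: centre of its underside.
- mug: Bystander: blue mug, 76 mm diameter, 85 mm high, on the table beside the press. Origin: centre of its underside.
- screw_jar: Bystander: closed jar, 64 mm diameter, 80 mm high, on the table beside the press. Origin: centre of its underside.
Mind the look-alikes: they are no part of the job. There is more than one size of the blank; the job needs the middle-sized.

How it is judged:
On the way, in this order (a step that is already met when the one before it is completed fails the run):
1. the blank is square and flush in the fence corner (x of blank in the frame of corner between -0.0475 and -0.0425 m and y of blank in the frame of corner between -0.0625 and -0.0575 m and angle between the x axis of blank and the x axis of corner, either way round below 0.025 rad and z of blank in the frame of corner below 0.004 m and angle between blank's own z axis and vertical below 0.05 rad), for 0.2 s.
2. with the blank home, the red catch is flipped (all of step 1 and value of joint catch above 0.8 rad), for 0.2 s.
3. the lever is pulled home and the foot clamps the blank (all of step 2 and value of joint lever above 0.8 rad and contact force between foot and blank above 5 N and contact force between the fingers and press above 1 N), for 0.2 s.
At the end, for the whole second after the job is handed in: The blank lies flat in the corner, within 2.5 mm of both fences and 0.025 rad of square; the catch is flipped (joint above 0.8 of 1.05 rad); the fingers hold the lever (force over 1 N) above 0.8 of 0.9 rad, and the foot presses the blank with more than 5 N (all of step 3); the arm keeps its last pose, push and grip.
It fails at once if the lever is forced while the catch blocks it (value of joint lever above 0.2 rad and value of joint catch below 0.4 rad).
It fails at once if the spray can is disturbed (distance of spray_can from where it was at the start of the episode above 0.03 m or angle between spray_can's own z axis and vertical above 0.4 rad).
It fails at once if the mug is disturbed (distance of mug from where it was at the start of the episode above 0.03 m or angle between mug's own z axis and vertical above 0.4 rad).
It fails at once if the screw jar is disturbed (distance of screw_jar from where it was at the start of the episode above 0.03 m or angle between screw_jar's own z axis and vertical above 0.4 rad).
It also fails if it takes over 72 s, if anything falls off the work surface, if the arm or the gripper's body presses on something with over 40 N, if the wrist force passes 120 N, or if a joint passes its speed limit or range.

### The arm

A 6-joint arm with a two-finger parallel gripper is mounted at the origin on the work surface. World frame = base frame: x ahead of the robot, y to its left, z up, the work surface at z = 0. Lengths are in m, angles in rad, forces in N, time in s.
With the tool pointing down it reaches from about 0.375 to 0.975 m from the base axis. Payload 3.8 kg.
Tool frame: the origin (TCP) lies midway between the tips of the shut fingers; the grasp point (between the pads) lies grip_point_offset behind it (grip_point_offset is the distance from the TCP to the grasp point, in m); z points along the fingers, y is the line along which they close (so a half turn about z gives the same grasp; the last joint's range is limited). The gripper opens to 85 mm and grips with 20 to 120 N. Pads are 22 mm wide; open, the fingers measure 114 mm over their backs; the gripper's body (76 mm by 85 mm) begins 54 mm behind the grasp point. The pads swing forward as they close: fully open they stand 13 mm farther back than shut.
Start: joints at [1.235, 0.264, 1.604, -0, 1.274, -0.037], TCP at [0.199, 0.645, 0.192] pointing down, gripper open.
Joint ranges: [-2.63, 2.63], [-0.94, 2.18], [0.31, 2.57], [-1.31, 4.45], [0, 2.66], [-2.55, 2.55]. Speed limits (rad/s): [2.57, 2.57, 3.14, 3.14, 3.14, 3.14].

### API

Orientations are given as a unit quaternion [w, x, y, z].
In Python, from station import * gives the robot as it stands. The module is installed in compiled form; this text tells all that it offers.
- The arm moves only by the tool carry_out, never from a script. Its argument "steps" is text: rows parted by semicolons, each of 7 numbers parted by spaces: the turn, a rotation vector about the tool's x, y, z in rad, then the shift along the tool's x, y, z in cm, then the opening, from -1 (shut) to 1 (fully open), so that 0 is half open. A call has 1 to 12 rows; each row shifts and turns the commanded pose from where the row before left it, along the tool's axes as they then stand; what a row does not reach is not made up. A row lasts 1/8 s, in which the tool goes at most 62.5 mm and 10.7 degrees, less where a joint would pass 70% of its speed; a pose out of reach is approached as far as the arm can. A call is refused whole if a number of a shift passes 6.25 or a number of a turn 0.188, either way. A call with a gripper value outside its range is refused whole. The fingers move at their own pace and stop on an object; "force" is the grip in N (left out, the last holds). Time passes only in rows, so rows that do not move let the fingers close. It gives the time, the measured TCP pose, the force, the opening and the grip force at its end, in the units of the state.
- get_state(): the state, without advancing time (a new reading comes with each control period).
- grab_frame(name): name is "scene" or "top" or "wrist"; returns the picture (480x640x3 uint8, red, green, blue); there is no depth.
- get_calibration(name): a dict with "fx", "fy", "cx", "cy" (pixels), "rvec" (rotation vector, rad) and "tvec" (3), from world to camera coordinates, as OpenCV has them; the wrist camera has in their place "T_tool_cam" (4x4, takes a point from camera to tool coordinates, whose origin is the TCP and whose axes are the flange's). Camera axes: x right, y down, z forward; pixel columns grow to the right and rows downward; lengths in m; the calibration is good to about 2 mm. A picture is of the moment at which its call begins: read the wrist's pose just before it. get_calibration takes no time and is no camera call.
- close_job(): hands the job in; it is judged then, once.
The state is a dict: "clock": time; "joint_positions": joint angles; "qvel": joint speeds; "tau": joint torques, N m; "tcp_pos": TCP position; "ee_rot": TCP orientation; "force": force on the tool from outside, world axes, zero at the start; "moment": the same for the moment, N m; "gripper_width": finger opening in m; "grasp_force": force on a finger pad.
Only numpy, scipy, OpenCV 4.12 (cv2) and the standard library are available. Lean on these libraries where they do the work, as an engineer would, in place of code of your own. Each camera call takes 0.05 s, during which the arm holds its last target. There are 200 camera calls.

## Working session

There is one attempt and no reset: what is moved stays moved. The work goes in short steps, Python scripts to look and compute and a tool call to move; the robot and the scene stay as the last step left them, time stands still between calls to the robot, and variables do not carry over. Pictures are saved under pics/ and viewed, at most 10 in all, crops included, and the job is handed in when it is done.

Besides the shell and the picture viewer there is one more tool, called as a command line: name --argument value ..., lists and objects as JSON in quotes. carry_out: Moves the arm, as the interface text tells. Its arguments: {"type":"object","properties":{"steps":{"type":"string"},"force":{"type":"number"}},"required":["steps"]}

```bash
mkdir -p pics; ls; python3 - <<'E'
from station import *
import cv2,numpy as np
s=get_state();print({k:np.round(v,3) for k,v in s.items()})
for n in("scene","top","wrist"):
    im=grab_frame(n);cv2.imwrite(f"pics/{n}0.png",im[:,:,::-1]);print(n,get_calibration(n))
try:
    from station import grip_point_offset;print(grip_point_offset)
except Exception as e:print(e)
E
```

```text
pics
{'clock': np.float64(0.0), 'joint_positions': array([ 1.235,  0.265,  1.605, -0.   ,  1.274, -0.037]), 'qvel': array([ 0.002,  0.   ,  0.002, -0.002, -0.   ,  0.001]), 'tau': array([ 0.0000e+00, -5.1511e+01, -3.6731e+01, -0.0000e+00,  1.3000e-02,
       -0.0000e+00]), 'tcp_pos': array([0.198, 0.644, 0.191]), 'ee_rot': array([-0.   ,  0.149,  0.989, -0.001]), 'force': array([ 0.55 , -0.146, -0.08 ]), 'moment': array([-0.058, -0.039, -0.01 ]), 'grasp_force': np.float64(0.0), 'gripper_width': np.float64(0.085)}
scene {'fx': 484.3325664130593, 'fy': 484.3325664130593, 'cx': 319.9675108489914, 'cy': 245.3278723774686, 'rvec': array([ 1.76169284,  1.69969043, -0.71947976]), 'tvec': array([ 0.05451229, -0.19293802,  1.5921978 ])}
top {'fx': 434.2313108329842, 'fy': 434.2313108329842, 'cx': 309.94064135636523, 'cy': 239.0534987672747, 'rvec': array([ 2.126981  , -2.11253566,  0.14552953]), 'tvec': array([-0.04163556,  0.49274644,  1.06386463])}
wrist {'fx': 342.9437706959411, 'fy': 342.9437706959411, 'cx': 321.7940435546613, 'cy': 237.49981164739143, 'T_tool_cam': array([[ 1.24777799e-04, -9.62483014e-01, -2.71341908e-01,
         6.98701334e-02],
       [ 9.99999911e-01,  2.29400829e-04, -3.53858400e-04,
         9.08751944e-04],
       [ 4.02828758e-04, -2.71341840e-01,  9.62482958e-01,
        -1.81784090e-01],
       [ 0.00000000e+00,  0.00000000e+00,  0.00000000e+00,
         1.00000000e+00]])}
0.0187
```

View pics/scene0.png

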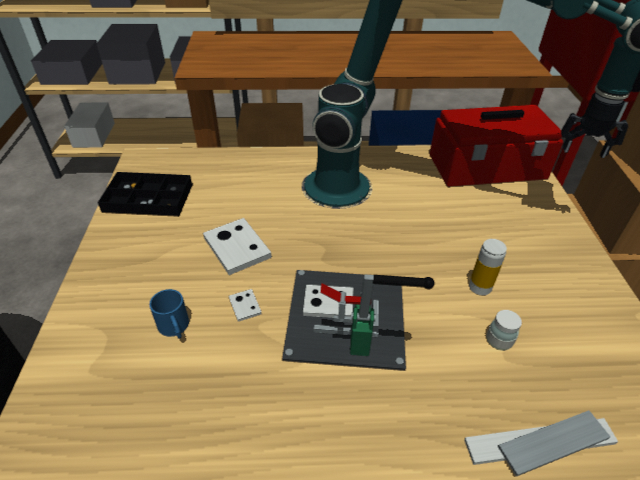

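View pics/top0.png

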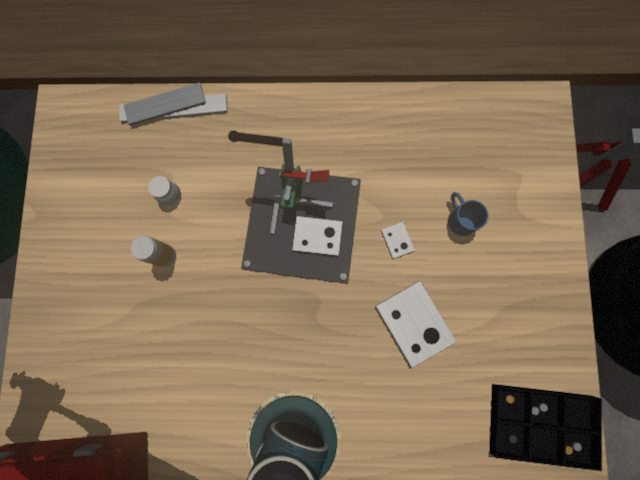

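```bash
cat > h.py <<'E'
from station import *
import cv2,numpy as np
from scipy.spatial.transform import Rotation as R
def pose():
    s=get_state();q=np.array(s['ee_rot']);T=np.eye(4);T[:3,:3]=R.from_quat(q[[1,2,3,0]]).as_matrix();T[:3,3]=s['tcp_pos'];return T
def cam(n):  # world_from_cam, K
    c=get_calibration(n);K=np.array([[c['fx'],0,c['cx']],[0,c['fy'],c['cy']],[0,0,1]])
    if n=='wrist': return pose()@c['T_tool_cam'],K
    T=np.eye(4);T[:3,:3]=cv2.Rodrigues(c['rvec'])[0];T[:3,3]=c['tvec'];return np.linalg.inv(T),K
def ray(W,K,px):
    px=np.atleast_2d(px).astype(float);d=np.c_[px,np.ones(len(px))]@np.linalg.inv(K).T@W[:3,:3].T
    return W[:3,3],d
def cast(W,K,px,z):
    o,d=ray(W,K,px);return o+d*((z-o[2])/d[:,2])[:,None]
def proj(W,K,P):
    P=np.atleast_2d(P);C=(np.linalg.inv(W)@np.c_[P,np.ones(len(P))].T).T[:,:3]@K.T;return C[:,:2]/C[:,2:]
E
python3 - <<'E'
from h import *
im=cv2.imread('pics/top0.png');W,K=cam('top')
hsv=cv2.cvtColor(im,cv2.COLOR_BGR2HSV)
print('cam',W[:3,3])
m=((hsv[...,2]<110)&(hsv[...,1]<80)).astype('uint8')*0
m[100:300,200:380]=(((hsv[...,2]<110)&(hsv[...,1]<90))[100:300,200:380])
n,l,st,ce=cv2.connectedComponentsWithStats(m);i=1+np.argmax(st[1:,4]);print(st[i])
sc=[]
for s in [(262,171),(355,183),(343,276),(247,263)]:
    x,y=s;p=im[y-5:y+6,x-5:x+6].max(2).astype(float);p=np.clip(p-110,0,None);yy,xx=np.mgrid[-5:6,-5:6]
    sc.append((x+(p*xx).sum()/p.sum(),y+(p*yy).sum()/p.sum()))
sc=np.array(sc);P=cast(W,K,sc,.012);print(sc,P,np.linalg.norm(P-np.roll(P,1,0),axis=1))
b=np.zeros(m.shape,'uint8');b[205:262,280:350]=(im.min(2)>150)[205:262,280:350]
n,l,st,ce=cv2.connectedComponentsWithStats(b);i=1+np.argmax(st[1:,4])
c=max(cv2.findContours((l==i).astype('uint8'),0,1)[0],key=cv2.contourArea)
r=cv2.minAreaRect(cast(W,K,c[:,0],.028)[:,:2].astype('float32')*1000);print(r)
for nm,px in [('can',(147,248)),('jar',(160,188)),('mug',(468,217)),('small',(398,240)),('large',(415,323))]:print(nm,cast(W,K,px,0.0))
crop=cv2.resize(im[120:290,220:370],None,fx=4.2,fy=3.5*1,interpolation=cv2.INTER_CUBIC);cv2.imwrite('pics/crop0.png',cv2.resize(im[130:290,225:375],None,fx=3.7,fy=3.7,interpolation=cv2.INTER_CUBIC))
E
```

```text
cam [ 0.30877605 -0.07268323  1.12947555]
[ 228  131  132  153 9325]
[[262.15551974 168.26349718]
 [356.38461538 182.08695652]
 [343.04820766 275.92830655]
 [246.16912972 262.38095238]] [[ 0.69082192  0.09327025  0.012     ]
 [ 0.65221083 -0.15961143  0.012     ]
 [ 0.40220203 -0.12333526  0.012     ]
 [ 0.43569324  0.12789485  0.012     ]] [0.25746749 0.25581235 0.25262692 0.25345261]
((505.50390625, -55.98757553100586), (116.86178588867188, 86.75433349609375), 83.68116760253906)
can [[0.47394052 0.39648331 0.        ]]
jar [[0.63914206 0.3726858  0.        ]]
mug [[ 0.56058565 -0.45277015  0.        ]]
small [[ 0.49839164 -0.26802439  0.        ]]
large [[ 0.28501609 -0.30571806  0.        ]]
```

View pics/crop0.png

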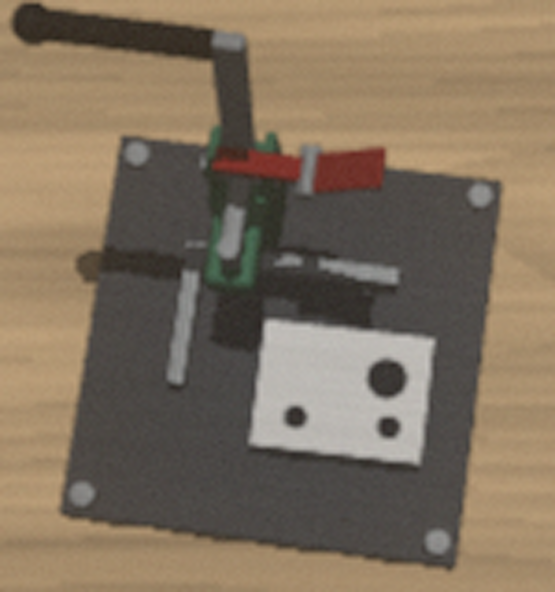

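Candidates for the blank in the top view are the one on the plate (318,236), the small one (398,240) and the large one (415,323). The one on the plate measures 117x87 mm, so it is the middle-sized one, and the crop confirms it: three marks, lying on the base plate. Next I move the wrist camera over the press.

carry_out --steps "0 0 -0.158 0 0 -5.5 -1; 0 0 0 -2.6 -5.5 -0.5 -1; 0 0 0 -2.6 -5.5 -0.5 -1; 0 0 0 -2.6 -5.5 -0.5 -1; 0 0 0 -2.6 -5.5 -0.5 -1; 0 0 0 -2.6 -5.5 -0.5 -1; 0 0 0 -2.6 -5.5 -0.5 -1; 0 0 0 -2.6 -5.5 -0.5 -1; 0 0 0 -2.6 -5.5 -0.5 -1; 0 0 0 -2.6 -5.5 -0.5 -1; 0 0 0 -2.6 -5.5 -0.5 -1; 0 0 0 -2.6 -5.5 -0.5 -1"

```text
clock: 1.65
tcp_pos: [0.397, 0.004, 0.3023]
ee_rot: [0.0, 0.07, 0.998, 0.0]
force: [1.2, 0.3, -0.2]
gripper_width: 0.0001
grasp_force: 0.0
```

carry_out --steps "0 0 0 -3 -5 0 -1; 0 0 0 0 0 0 -1; 0 0 0 0 0 0 -1"

```text
clock: 2.02
tcp_pos: [0.4192, -0.0476, 0.3016]
ee_rot: [-0.001, 0.071, 0.997, 0.0]
force: [0.3, 0.7, 0.0]
gripper_width: -0.0
grasp_force: 0.0
```

```bash
python3 - <<'E'
from h import *
T=pose();im=grab_frame('wrist');cv2.imwrite('pics/w1.png',im[:,:,::-1]);np.save('w1.npy',T);print(T.round(4))
E
```

```text
[[-9.899e-01  1.415e-01 -1.200e-03  4.192e-01]
 [ 1.415e-01  9.899e-01  8.000e-04 -4.760e-02]
 [ 1.300e-03  7.000e-04 -1.000e+00  3.016e-01]
 [ 0.000e+00  0.000e+00  0.000e+00  1.000e+00]]
```

View pics/w1.png

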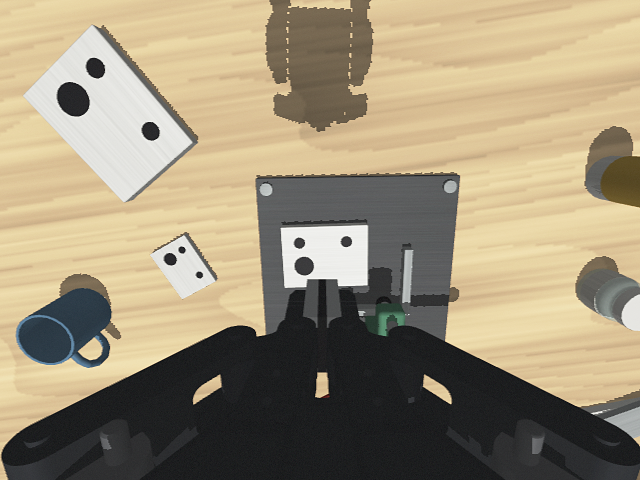

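carry_out --steps "0 0 0 -4.5 0 -1.5 -1; 0 0 0 -4.5 0 -1.5 -1; 0 0 0 0 0 0 -1; 0 0 0 0 0 0 -1"

```text
clock: 2.58
tcp_pos: [0.508, -0.0588, 0.3316]
ee_rot: [-0.001, 0.069, 0.998, 0.0]
force: [-0.7, -0.8, 0.4]
gripper_width: -0.0001
grasp_force: 0.0
```

```bash
python3 - <<'E'
from h import *
T=pose();im=grab_frame('wrist');cv2.imwrite('pics/w2.png',im[:,:,::-1]);np.save('w2.npy',T);print(T.round(4))
E
```

```text
[[-9.905e-01  1.378e-01 -1.500e-03  5.080e-01]
 [ 1.378e-01  9.905e-01  4.000e-04 -5.880e-02]
 [ 1.500e-03  2.000e-04 -1.000e+00  3.316e-01]
 [ 0.000e+00  0.000e+00  0.000e+00  1.000e+00]]
```

View pics/w2.png

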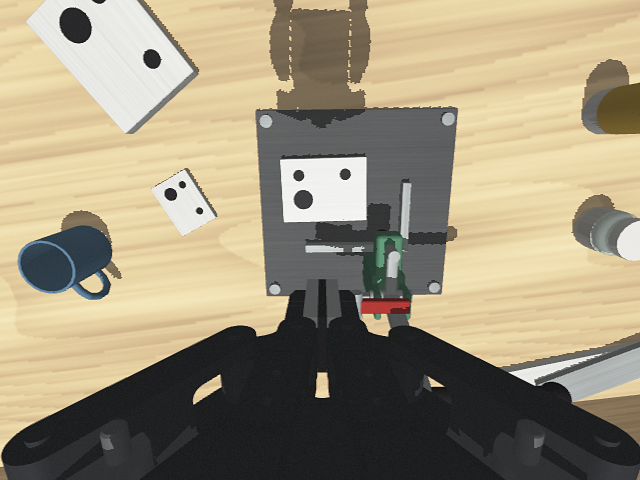

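```bash
python3 - <<'E'
from h import *
im=cv2.imread('pics/w2.png');T=np.load('w2.npy');c=get_calibration('wrist');W=T@c['T_tool_cam'];K=cam('wrist')[1]
g=im.min(2)
sc=[]
for x,y in [(434,287),(274,289),(266,121),(448,118)]:
    p=np.clip(im[y-9:y+10,x-9:x+10].min(2).astype(float)-120,0,None)
    yy,xx=np.mgrid[-9:10,-9:10];p[(xx**2+yy**2)>75]=0;sc.append((x+(p*xx).sum()/p.sum(),y+(p*yy).sum()/p.sum()))
P=cast(W,K,sc,.013);print(np.round(sc,1),P[:,:2],np.linalg.norm(P-np.roll(P,1,0),axis=1))
ctr=P.mean(0)[:2]
v=(P[0]-P[3]+P[1]-P[2]);w=(P[0]-P[1]+P[3]-P[2]);th=np.arctan2(v[1]-w[0],v[0]+w[1]);print('yaw',th)
Rm=np.array([[np.cos(th),-np.sin(th)],[np.sin(th),np.cos(th)]]);o=ctr+Rm@[.02,.005];print('origin',o)
np.savez('press.npz',th=th,o=o)
tp=lambda X:(X[:,:2]-o)@Rm*1000
def comp(x0,y0,x1,y1,t):
    m=np.zeros(g.shape,'uint8');m[y0:y1,x0:x1]=g[y0:y1,x0:x1]>t
    n,l,s,_=cv2.connectedComponentsWithStats(m);i=1+np.argmax(s[1:,4]);return max(cv2.findContours((l==i).astype('uint8'),0,1)[0],key=cv2.contourArea)[:,0]
b=comp(272,145,375,230,150);r=cv2.minAreaRect(tp(cast(W,K,b,.028)).astype('float32'));print('blank',r)
for nm,roi in (('back',(295,238,372,258)),('side',(395,172,415,245))):
    f=comp(*roi,110);q=tp(cast(W,K,f,.028));print(nm,q.min(0),q.max(0),cv2.minAreaRect(q.astype('float32')))
print(g[240:258,320],g[240:258,350]);print(g[200,396:416],g[185,396:416])
y=np.array([[320,y] for y in range(240,258)]);print(tp(cast(W,K,y,.028))[:,0].round(1));x=np.array([[x,200] for x in range(396,416)]);print(tp(cast(W,K,x,.028))[:,1].round(1))
E
```

```text
[[434.2 287.9]
 [274.4 289.8]
 [265.5 121. ]
 [447.8 118.7]] [[ 0.68466877  0.09694662]
 [ 0.6530737  -0.15377843]
 [ 0.40170457 -0.12175743]
 [ 0.43340985  0.12831152]] [0.25320901 0.25270793 0.25340045 0.25207082]
yaw -0.12558970604445926
origin [ 0.563683   -0.01011401]
blank ((-52.153053283691406, -51.44679641723633), (89.39591217041016, 120.08735656738281), 0.8288276791572571)
back [ 28.67857615 -80.37787259] [ 40.04118391 -23.88843591] ((34.45164489746094, -52.0848388671875), (56.49381637573242, 10.883386611938477), 89.28646087646484)
side [-60.78413737  59.33432747] [19.7925137  72.01773079] ((-20.49594497680664, 65.68440246582031), (12.660680770874023, 80.56895446777344), 89.96166229248047)
[ 50  51  71  73  68 152 211 207 211 205 204 213 127  95  98  99  99  96] [ 52  50  77  76  76  91  90  92  89  87  90  93  56  52  48  68 102  95]
[ 98  99  99  70  63  62 161 198 198 189 186 185 188 188 129  93  94  98
  95  96] [ 98  98  96 100  76  65  67 172 197 193 190 187 185 186 208 139  91  94
  94  94]
[21.2 22.8 24.3 25.9 27.4 28.9 30.5 32.  33.6 35.1 36.7 38.3 39.8 41.4
 43.  44.5 46.1 47.7]
[51.4 52.8 54.2 55.7 57.1 58.5 60.  61.4 62.8 64.2 65.7 67.1 68.5 69.9
 71.4 72.8 74.2 75.6 77.1 78.5]
```

The plate screws give press yaw -0.126 and origin (0.564,-0.010). The fence faces are at press x≈28.7 and y≈59.5, and the fence ends agree with the given lengths. The blank is at (-52,-51) mm and nearly square. It has to go about +36 mm in x and +51 mm in y. I start with the front push, fingers half open.

carry_out --steps "0 0 -0.0126 5.5 0.4 0 0; 0 0 0 2.1 0 5.5 0; 0 0 0 0 0 6 0; 0 0 0 0 0 6 0; 0 0 0 0 0 6 0; 0 0 0 0 0 5 0; 0 0 0 0 0 2.3 0; 0 0 0 0 0 0 0"

```text
clock: 3.62
tcp_pos: [0.4305, -0.0451, 0.0221]
ee_rot: [-0.003, 0.064, 0.998, 0.0]
force: [-0.2, 0.3, 0.7]
gripper_width: 0.0424
grasp_force: 0.0
```

```bash
cat >> h.py <<'E'
def st():
    p=np.load('press.npz');th=p['th'];c,s=np.cos(th),np.sin(th);Rm=np.array([[c,-s],[s,c]]);S=get_state();T=pose()
    print('t',round(float(S['clock']),2),'press xy mm',((T[:2,3]-p['o'])@Rm*1000).round(1),'z',round(T[2,3]*1000,1),'F',(np.array(S['force'][:2])@Rm).round(1),round(S['force'][2],1),'w',round(S['gripper_width'],4),'yawerr',round(np.arctan2(-T[1,0],-T[0,0])-th,4), 'j6',np.round(S['joint_positions'],2))
E
python3 -c "
from h import *
st()"
```

```text
t 3.62 press xy mm [-127.8  -51.4] z 22.1 F [-0.3  0.3] 0.7 w 0.0424 yawerr -0.002 j6 [-0.16 -0.01  2.26  0.    0.9  -1.61]
```

carry_out --steps "0 0 0 0 0 0.8 0; 0 0 0 -0.8 0 0 0; 0 0 0 -0.8 0 0 0; 0 0 0 -0.8 0 0 0; 0 0 0 -0.8 0 0 0; 0 0 0 -0.6 0 0 0; 0 0 0 -0.6 0 0 0; 0 0 0 -0.4 0 0 0; 0 0 0 0 0 0 0"

```text
clock: 4.75
tcp_pos: [0.4819, -0.0522, 0.0161]
ee_rot: [-0.0, 0.064, 0.998, 0.0]
force: [0.3, 0.1, -0.3]
gripper_width: 0.0428
grasp_force: 0.0
```

```bash
python3 -c "
from h import *
st()"
```

```text
t 4.75 press xy mm [-75.9 -52. ] z 16.1 F [0.3 0.2] -0.3 w 0.0428 yawerr -0.0026 j6 [-0.16  0.09  2.16  0.    0.89 -1.6 ]
```

carry_out --steps "0 0 0 -0.2 0 0 0; 0 0 0 -0.2 0 0 0; 0 0 0 0 0 0 0"

```text
clock: 5.12
tcp_pos: [0.4857, -0.0527, 0.0161]
ee_rot: [0.0, 0.064, 0.998, 0.0]
force: [0.0, 0.0, -0.9]
gripper_width: 0.0425
grasp_force: 0.0
```

```bash
cat > b.py <<'E'
from h import *
st()
# blank outline seen from the top camera, in the press frame (mm)
im=grab_frame('top')[:,:,::-1];W,K=cam('top');p=np.load('press.npz');th=p['th'];c,s=np.cos(th),np.sin(th);Rm=np.array([[c,-s],[s,c]])
cv2.imwrite('pics/topnow.png',im)
m=np.zeros(im.shape[:2],'uint8');m[190:265,275:355]=(im.min(2)>150)[190:265,275:355]
n,l,q,_=cv2.connectedComponentsWithStats(m);i=1+np.argmax(q[1:,4])
P=(cast(W,K,np.argwhere(l==i)[:,::-1],.028)[:,:2]-p['o'])@Rm*1000
print(P.min(0),P.max(0),q[i])
E
python3 b.py
```

```text
t 5.12 press xy mm [-72. -52.] z 16.1 F [0. 0.] -0.9 w 0.0425 yawerr -0.0026 j6 [-0.16  0.1   2.16  0.    0.89 -1.6 ]
[-85.72086744 -15.77137732] [-70.57814536   6.47272858] [293 240   9   7  34]
```

```bash
python3 -c "
import cv2
im=cv2.imread('pics/topnow.png');w=cv2.imread('pics/topnow.png')
from h import *
g=grab_frame('wrist')[:,:,::-1]
cv2.imwrite('pics/c1.png',np.hstack([cv2.resize(im[140:290,225:375],(400,400)),cv2.resize(g,(400,400))]))"
```

```text
(no output)
```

View pics/c1.png

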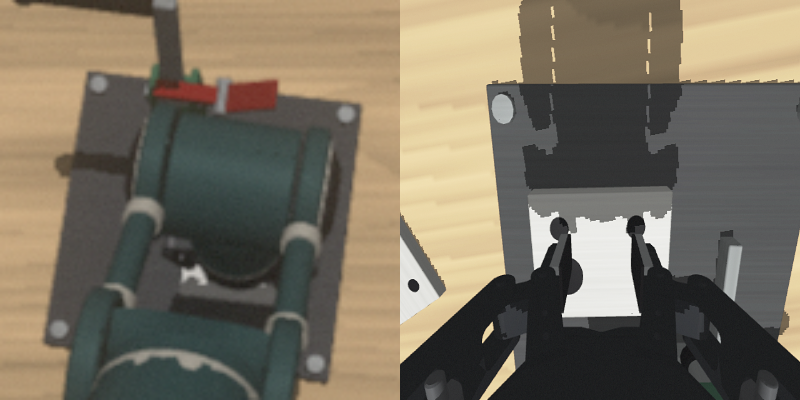

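```bash
cat > wb.py <<'E'
from h import *
st();W,K=cam('wrist');T=pose();g=grab_frame('wrist')[:,:,::-1];cv2.imwrite('pics/wnow.png',g)
p=np.load('press.npz');th=p['th'];c,s=np.cos(th),np.sin(th);Rm=np.array([[c,-s],[s,c]])
tp=lambda X:(X[:,:2]-p['o'])@Rm*1000
hsv=cv2.cvtColor(g,cv2.COLOR_BGR2HSV)
m=((hsv[...,2]>112)&(hsv[...,1]<40)).astype('uint8');m=cv2.morphologyEx(m,cv2.MORPH_OPEN,np.ones((5,5)))
n,l,q,_=cv2.connectedComponentsWithStats(m)
for i in range(1,n):
    if q[i,4]>600:
        P=tp(cast(W,K,np.argwhere(l==i)[:,::-1],.028));print(q[i],P.min(0).round(1),P.max(0).round(1),cv2.minAreaRect(P.astype('float32')))
tip=np.array([[0,sg*.021-0+sg*.007,dz,1] for sg in(-1,1) for dz in (0,-.008)])
print('tips px',proj(W,K,(tip@T.T)[:,:3]).round())
E
python3 wb.py
```

```text
t 5.22 press xy mm [-72.2 -52. ] z 16.1 F [ 0.1 -0.3] -0.2 w 0.0428 yawerr -0.0026 j6 [-0.16  0.1   2.16  0.    0.89 -1.6 ]
[147 113  35  36 994] [-154.6 -133.7] [-138.8 -117.4] ((-146.6268768310547, -125.4434814453125), (15.98055648803711, 16.003501892089844), 81.98477935791016)
[  205   230   230   151 21688] [ -97.9 -111.6] [-7.7  8.5] ((-52.60768508911133, -51.35480499267578), (89.44039916992188, 119.5416259765625), 0.9018489718437195)
[   0  284   61  105 3268] [ -68.5 -240.2] [  -2.6 -200. ] ((-31.5441951751709, -215.60499572753906), (33.24034881591797, 68.37925720214844), 75.5728988647461)
[ 518  295   30   65 1303] [-61.5  59.3] [-21.6  71.2] ((-41.52960205078125, 65.22820281982422), (39.90486526489258, 11.879129409790039), 0.004261582624167204)
tips px [[270. 269.]
 [268. 274.]
 [370. 269.]
 [371. 274.]]
```

The tips passed over the blank, because the half-open pads stand too far back; the blank has not moved. I back off and use shut fingers.

carry_out --steps "0 0 0 0 0 -3 0; 0 0 0 2.8 0 0 -1; 0 0 0 2.8 0 0 -1; 0 0 0 0 0 0 -1; 0 0 0 0 0 1.5 -1; 0 0 0 0 0 1.3 -1; 0 0 0 0 0 0 -1; 0 0 0 0 0 0 -1"

```text
clock: 6.28
tcp_pos: [0.4301, -0.0455, 0.0176]
ee_rot: [-0.0, 0.064, 0.998, 0.0]
force: [0.0, -0.6, -0.3]
gripper_width: 0.0003
grasp_force: 0.0
```

```bash
python3 -c "
from h import *
st()"
```

```text
t 6.28 press xy mm [-128.1  -51.9] z 17.6 F [ 0.1 -0.6] -0.3 w 0.0003 yawerr -0.0027 j6 [-0.16 -0.01  2.27  0.    0.89 -1.61]
```

carry_out --steps "0 0 0 -0.8 0 0 -1; 0 0 0 -0.8 0 0 -1; 0 0 0 -0.8 0 0 -1; 0 0 0 -0.6 0 0 -1; 0 0 0 -0.5 0 0 -1; 0 0 0 0 0 0 -1"

```text
clock: 7.02
tcp_pos: [0.4652, -0.0501, 0.0181]
ee_rot: [0.0, 0.064, 0.998, -0.0]
force: [0.5, -0.5, 0.4]
gripper_width: -0.0001
grasp_force: 0.0
```

```bash
python3 wb.py
```

```text
t 7.03 press xy mm [-92.7 -52. ] z 18.1 F [ 0.6 -0.4] 0.4 w -0.0001 yawerr -0.0026 j6 [-0.16  0.06  2.2  -0.    0.89 -1.6 ]
[154 156  33  33 896] [-155.5 -133.9] [-139.9 -117.7] ((-147.70489501953125, -125.84532928466797), (15.767151832580566, 15.971084594726562), 83.7262954711914)
[ 209  266  223   70 9292] [ -98.1 -111.8] [-56.5   8.3] ((-77.39527893066406, -51.738746643066406), (120.19312286376953, 41.55777359008789), 89.87960052490234)
[   0  301   71  117 4249] [ -78.1 -247.9] [  -0.4 -199.5] ((-34.3807487487793, -218.38619995117188), (40.164676666259766, 80.49441528320312), 75.56843566894531)
[ 511  326   28   55 1088] [-62.1  59.2] [-26.4  71.4] ((-44.23836135864258, 65.328369140625), (12.174192428588867, 35.68476867675781), 89.91392517089844)
tips px [[270. 269.]
 [268. 274.]
 [369. 269.]
 [371. 274.]]
```

```bash
python3 -c "
import cv2
g=cv2.imread('pics/wnow.png');cv2.imwrite('pics/c2.png',cv2.resize(g[180:420,170:510],(795,561)))"
```

```text
(no output)
```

View pics/c2.png

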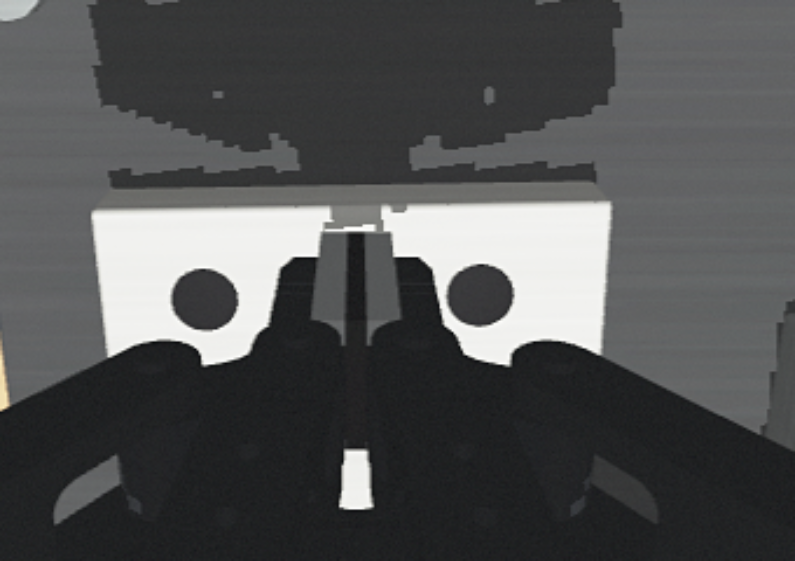

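The shut tips still seem to stand over the top face, with no force felt. I back off and touch the plate to find the real tip height.

carry_out --steps "0 0 0 3.2 0 0 -1; 0 0 0 0 0 0.3 -1; 0 0 0 0 0 0 -1"

```text
clock: 7.45
tcp_pos: [0.4332, -0.0459, 0.015]
ee_rot: [0.0, 0.064, 0.998, -0.0]
force: [-0.0, 0.5, 0.7]
gripper_width: 0.0001
grasp_force: 0.0
```

```bash
python3 wb.py; python3 -c "
import cv2
from h import *
g=cv2.imread('pics/wnow.png');s=grab_frame('scene')[:,:,::-1]
cv2.imwrite('pics/c3.png',np.hstack([cv2.resize(g[180:420,170:510],(400,400)),cv2.resize(s[200:380,260:440],(400,400))]))"
```

```text
t 7.45 press xy mm [-125.   -51.9] z 15.0 F [-0.1  0.5] 0.7 w 0.0001 yawerr -0.0026 j6 [-0.16 -0.    2.26 -0.    0.88 -1.61]
[159 218  33  31 797] [-157.5 -133.9] [-141.7 -117.3] ((-149.60287475585938, -125.61375427246094), (16.557832717895508, 15.830106735229492), 89.86544036865234)
[364 311  65  20 724] [-105.5  -27.8] [-93.8   7.8] ((-101.84243774414062, -9.30000114440918), (36.51545333862305, 10.948495864868164), 80.2696762084961)
[   0  340   60  112 3225] [ -88.  -250.9] [  -9.9 -206.9] ((-44.8353271484375, -224.2993621826172), (34.109832763671875, 80.9950180053711), 75.54852294921875)
tips px [[270. 269.]
 [268. 274.]
 [369. 269.]
 [371. 274.]]
```

View pics/c3.png

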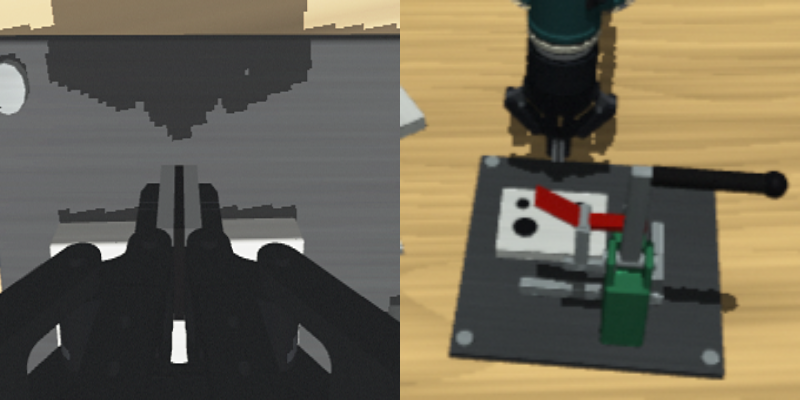

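```bash
python3 -c "
from h import *
W,K=cam('scene')
for z in(.015,.025,.035,.045,.055):print(z,proj(W,K,[.4332,-.0459,z]))
print('plate screws',proj(W,K,[[.4017,-.1218,.013],[.433,.128,.013]]))
W,K=cam('wrist');T=pose()
for z in (0,-.01,-.02,-.03,-.04): print(z,proj(W,K,[(T@[x,0,z,1])[:3] for x in(0,.005,.011)]).round(0)[:,1])
"
```

```text
0.015 [[330.31972689 281.24585501]]
0.025 [[330.43079159 278.63872083]]
0.035 [[330.54307278 276.00303085]]
0.045 [[330.65659054 273.33831331]]
0.055 [[330.77136543 270.64408603]]
plate screws [[301.08989304 273.60081101]
 [396.30378038 280.28946484]]
0 [269. 261. 250.]
-0.01 [276. 267. 256.]
-0.02 [283. 274. 263.]
-0.03 [291. 282. 270.]
-0.04 [301. 291. 278.]
```

The scene view puts the tips about 25 mm above the reported TCP, so I lower further and feel for the plate.

carry_out --steps "0 0 0 0 0 1.0 -1; 0 0 0 0 0 0.5 -1; 0 0 0 0 0 0 -1"

```text
clock: 7.92
tcp_pos: [0.4322, -0.0458, -0.0009]
ee_rot: [-0.001, 0.064, 0.998, 0.0]
force: [0.3, -0.4, 0.0]
gripper_width: -0.0
grasp_force: 0.0
```

```bash
python3 wb.py; python3 -c "
import cv2
from h import *
g=cv2.imread('pics/wnow.png');s=grab_frame('scene')[:,:,::-1]
cv2.imwrite('pics/c4.png',np.hstack([cv2.resize(g[180:420,170:510],(400,400)),cv2.resize(s[220:320,280:380],(400,400))]))"
```

```text
t 7.92 press xy mm [-125.9  -51.9] z -0.9 F [ 0.4 -0.4] 0.0 w -0.0 yawerr -0.0026 j6 [-0.16  0.03  2.27 -0.    0.85 -1.61]
[145 227  35  33 940] [-157.7 -133.3] [-142.1 -117.1] ((-149.90237426757812, -125.195556640625), (15.775754928588867, 15.925057411193848), 83.45636749267578)
[   0  384   34   68 1160] [ -72.8 -231.7] [ -28.4 -207.9] ((-48.54893493652344, -217.57435607910156), (17.486309051513672, 46.019344329833984), 75.66796875)
tips px [[270. 269.]
 [268. 274.]
 [370. 269.]
 [371. 274.]]
```

View pics/c4.png

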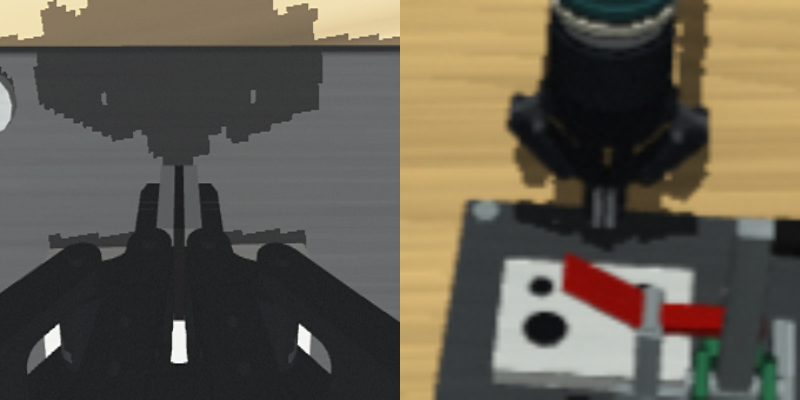

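The shadow now nearly meets the tips and they sit below the blank's top, with an offset near 18.7 mm. I push from here.

carry_out --steps "0 0 0 -0.8 0 0 -1; 0 0 0 -0.8 0 0 -1; 0 0 0 -0.6 0 0 -1; 0 0 0 -0.6 0 0 -1; 0 0 0 -0.6 0 0 -1; 0 0 0 0 0 0 -1"

```text
clock: 8.78
tcp_pos: [0.4674, -0.0503, 0.0002]
ee_rot: [0.0, 0.064, 0.998, -0.0]
force: [0.9, -0.4, -0.4]
gripper_width: -0.0001
grasp_force: 0.0
```

```bash
python3 wb.py;  python3 b.py
```

```text
t 8.78 press xy mm [-90.5 -52. ] z 0.2 F [ 1.  -0.3] -0.4 w -0.0001 yawerr -0.0026 j6 [-0.16  0.09  2.2   0.    0.85 -1.6 ]
[ 135  152   38   37 1113] [-155.7 -133.5] [-140.  -116.9] ((-147.88616943359375, -125.20098876953125), (16.536285400390625, 15.664037704467773), 89.85960388183594)
[ 338  274  106   62 4208] [-98.5 -43.1] [-65.3   8.2] ((-81.6687240600586, -17.44813346862793), (33.38290786743164, 50.919349670410156), 0.8114433288574219)
[ 197  277  110   61 4340] [ -97.1 -111.7] [-64.4 -58.5] ((-81.02073669433594, -84.94236755371094), (32.48150634765625, 53.268638610839844), 0.795565128326416)
[ 531  341   30   51 1113] [-61.8  59.1] [-31.4  71.4] ((-46.607540130615234, 65.24429321289062), (30.333179473876953, 12.225838661193848), 0.05031222105026245)
[   0  345   49   79 1930] [ -60.  -228.3] [ -11.1 -198. ] ((-32.56304931640625, -209.87091064453125), (25.06446075439453, 50.786922454833984), 75.55390167236328)
tips px [[270. 269.]
 [268. 274.]
 [369. 269.]
 [371. 274.]]
t 8.82 press xy mm [-91. -52.] z 0.1 F [-0.4 -0.2] 0.5 w 0.0001 yawerr -0.0027 j6 [-0.16  0.09  2.2  -0.    0.85 -1.6 ]
[-97.33667727  -7.01782731] [-94.77006084   3.53821799] [293 249   5   2   6]
```

carry_out --steps "0 0 0 1.8 0 -0.3 -1; 0 0 0 1.8 0 0 -1; 0 0 0 0 0 1.3 -1; 0 0 0 0 0 0 -1; 0 0 0 0 0 0 -1"

```text
clock: 9.5
tcp_pos: [0.4314, -0.0457, -0.0101]
ee_rot: [-0.0, 0.064, 0.998, -0.0]
force: [0.6, 0.4, 0.2]
gripper_width: -0.0004
grasp_force: 0.0
```

carry_out --steps "0 0 0 0 0 0.3 -1; 0 0 0 0 0 0 -1"

```text
clock: 9.75
tcp_pos: [0.4312, -0.0457, -0.0131]
ee_rot: [-0.0, 0.064, 0.998, 0.0]
force: [-0.4, -0.2, 0.4]
gripper_width: 0.0
grasp_force: 0.0
```

carry_out --steps "0 0 0 0 0 0.3 -1; 0 0 0 0 0 0 -1"

```text
clock: 10.0
tcp_pos: [0.4308, -0.0456, -0.0162]
ee_rot: [-0.0, 0.064, 0.998, 0.0]
force: [0.0, -0.1, -0.1]
gripper_width: -0.0004
grasp_force: 0.0
```

carry_out --steps "0 0 0 -0.8 0 0 -1; 0 0 0 -0.8 0 0 -1; 0 0 0 -0.6 0 0 -1; 0 0 0 -0.4 0 0 -1; 0 0 0 0 0 0 -1"

```text
clock: 10.62
tcp_pos: [0.4547, -0.0486, -0.0165]
ee_rot: [-0.003, 0.064, 0.998, 0.0]
force: [-4.1, -0.7, 4.7]
gripper_width: 0.0002
grasp_force: 2.8
```

```bash
python3 wb.py | grep -v '^\[  *0'
```

```text
t 10.62 press xy mm [-103.3  -51.8] z -16.5 F [-4.  -1.2] 4.7 w 0.0002 yawerr -0.0025 j6 [-0.16  0.1   2.23 -0.    0.82 -1.6 ]
[ 119  184   41   39 1269] [-156.3 -132.9] [-140.8 -116.5] ((-148.56033325195312, -124.74089813232422), (16.379602432250977, 15.546018600463867), 89.86499786376953)
[ 360  309   93   34 1828] [-101.2  -33.9] [-84.6   7.9] ((-94.84973907470703, -12.74614143371582), (43.4318733215332, 15.844205856323242), 83.10344696044922)
tips px [[270. 269.]
 [268. 274.]
 [370. 269.]
 [371. 274.]]
```

carry_out --steps "0 0 0 0.2 0 -0.3 -1; 0 0 0 -0.5 0 0 -1; 0 0 0 -0.5 0 0 -1; 0 0 0 -0.5 0 0 -1; 0 0 0 -0.5 0 0 -1; 0 0 0 -0.5 0 0 -1; 0 0 0 0 0 0 -1"

```text
clock: 11.55
tcp_pos: [0.4782, -0.0517, -0.0131]
ee_rot: [-0.002, 0.064, 0.998, 0.0]
force: [-6.1, 1.1, 4.8]
gripper_width: -0.0002
grasp_force: 4.3
```

```bash
python3 wb.py | grep -v '^\[  *0'
```

```text
t 11.55 press xy mm [-79.6 -51.9] z -13.1 F [-6.2  0.3] 4.8 w -0.0002 yawerr -0.0025 j6 [-0.16  0.13  2.19 -0.    0.83 -1.6 ]
[ 115  126   42   42 1384] [-154.9 -133. ] [-139.1 -116.6] ((-147.0188446044922, -124.76914978027344), (16.147705078125, 16.04631233215332), 80.69451141357422)
[ 360  303   90   38 2226] [-78.7 -33.6] [-59.8   7.8] ((-69.26030731201172, -12.918502807617188), (41.42057800292969, 18.8646297454834), 89.8748779296875)
[ 190  317   92   26 1347] [ -71.8 -111.7] [-59.  -69.5] ((-65.44410705566406, -90.59504699707031), (12.437251091003418, 42.32456970214844), 0.7705279588699341)
[ 549  335   36   66 1592] [-62.3  59. ] [-26.3  71.3] ((-44.295372009277344, 65.138916015625), (12.356861114501953, 35.98496627807617), 89.95120239257812)
tips px [[270. 269.]
 [268. 274.]
 [370. 269.]
 [371. 274.]]
```

The blank now slides. I continue to the back fence.

carry_out --steps "0 0 0 -0.5 0 0 -1; 0 0 0 -0.4 0 0 -1; 0 0 0 0 0 0 -1"

```text
clock: 11.98
tcp_pos: [0.487, -0.0528, -0.013]
ee_rot: [-0.002, 0.064, 0.998, 0.0]
force: [-6.4, 1.1, 6.4]
gripper_width: -0.0001
grasp_force: 4.5
```

carry_out --steps "0 0 0 -0.2 0 0 -1; 0 0 0 0 0 0 -1"

```text
clock: 12.22
tcp_pos: [0.4874, -0.0529, -0.0131]
ee_rot: [-0.004, 0.064, 0.998, 0.0]
force: [-11.7, 1.9, 10.6]
gripper_width: 0.0001
grasp_force: 7.2
```

carry_out --steps "0 0 0 -0.2 0 0 -1; 0 0 0 0 0 0 -1"

```text
clock: 12.48
tcp_pos: [0.4874, -0.0529, -0.0133]
ee_rot: [-0.006, 0.064, 0.998, 0.0]
force: [-14.8, 2.1, 16.7]
gripper_width: 0.0001
grasp_force: 11.0
```

```bash
python3 wb.py | grep -v '^\[  *0'
```

```text
t 12.47 press xy mm [-70.3 -52. ] z -13.3 F [-15.    0.2] 16.7 w 0.0001 yawerr -0.0024 j6 [-0.16  0.15  2.16 -0.    0.84 -1.6 ]
[ 112  102   42   43 1448] [-154.1 -133. ] [-138.5 -116.7] ((-146.3287353515625, -124.85281372070312), (15.944703102111816, 15.932466506958008), 82.56109619140625)
[ 359  304   92   37 1777] [-68.8 -34.2] [-50.5   7.8] ((-60.055397033691406, -13.240367889404297), (43.26974868774414, 15.649065017700195), 84.7363510131836)
[ 189  317   93   26 1405] [ -62.5 -111.8] [-49.7 -69.5] ((-56.51227569580078, -90.63739776611328), (12.404245376586914, 42.68806076049805), 1.9869773387908936)
[ 550  317   40   85 2103] [-62.2  59. ] [-16.7  71.3] ((-39.4475212097168, 65.14608764648438), (45.45238494873047, 12.313648223876953), 0.04183037579059601)
tips px [[270. 269.]
 [268. 274.]
 [370. 269.]
 [371. 274.]]
```

The back fence is reached: the blank's front edge is at x≈-61 and the push force rises. Now I go round to the right edge.

carry_out --steps "0 0 0 2 0 0 -1; 0 0 0 0 0 -4 -1; 0 0 0 0 -4.5 0 -1; 0 0 0 -3 -4.2 0 -1; 0 0 0 -2.8 0 0 -1; 0 0 0 0 0 2 -1; 0 0 0 0 0 2 -1; 0 0 0 0 0 0 -1"

```text
clock: 13.52
tcp_pos: [0.5183, -0.1445, -0.0144]
ee_rot: [-0.001, 0.064, 0.998, 0.0]
force: [-0.5, 0.3, -0.2]
gripper_width: 0.0002
grasp_force: 0.0
```

```bash
python3 wb.py
```

```text
t 13.53 press xy mm [ -28.1 -139. ] z -14.4 F [-0.6  0.3] -0.2 w 0.0002 yawerr -0.0027 j6 [-0.32  0.23  2.07  0.    0.85 -1.76]
[    0   177   171   188 16569] [ -84.  -278.1] [   3.1 -206.3] ((-40.358062744140625, -246.24044799804688), (72.24187469482422, 54.57892608642578), 27.991125106811523)
[  379   228   261   177 32936] [ -62.3 -112. ] [26.4  7.6] ((-18.032175064086914, -52.13736343383789), (119.70893859863281, 88.62123107910156), 89.85195922851562)
tips px [[270. 269.]
 [268. 274.]
 [370. 269.]
 [371. 274.]]
```

carry_out --steps "0 0 0 0 0.8 -0.1 -1; 0 0 0 0 0.8 0 -1; 0 0 0 0 0.6 0 -1; 0 0 0 0 0.6 0 -1; 0 0 0 0 0.6 0 -1; 0 0 0 0 0.6 0 -1; 0 0 0 0 0.6 0 -1; 0 0 0 0 0.6 0 -1; 0 0 0 0 0.6 0 -1; 0 0 0 0 0 0 -1"

```text
clock: 14.82
tcp_pos: [0.5275, -0.0871, -0.0111]
ee_rot: [0.001, 0.064, 0.998, -0.0]
force: [-0.4, -3.2, 5.5]
gripper_width: 0.0002
grasp_force: 2.9
```

```bash
python3 wb.py
```

```text
t 14.82 press xy mm [-26.2 -80.9] z -11.1 F [-0.  -3.3] 5.5 w 0.0002 yawerr -0.0024 j6 [-0.21  0.22  2.08 -0.    0.85 -1.65]
[  248   222   278   146 25239] [ -62.5 -111.7] [9.5 7.8] ((-26.411724090576172, -51.940853118896484), (72.02503204345703, 119.40264892578125), 0.12897419929504395)
[   0  237   61  108 3214] [ -56.3 -232.4] [  -3.6 -200. ] ((-26.727218627929688, -212.60179138183594), (26.79038429260254, 54.62500762939453), 75.5025863647461)
[ 606  260   34  125 2128] [-45.2  58.9] [19.3 71.1] ((-12.97238540649414, 64.95420837402344), (64.53956604003906, 12.178871154785156), 0.029287876561284065)
tips px [[270. 269.]
 [268. 274.]
 [369. 269.]
 [371. 274.]]
```

The finger rode over the edge. I back off and go lower, feeling for the plate.

carry_out --steps "0 0 0 0 0 -1.0 -1; 0 0 0 0 -2.8 0 -1; 0 0 0 0 -2.8 0 -1; 0 0 0 0 0 1.4 -1; 0 0 0 0 0 0.3 -1; 0 0 0 0 0 0 -1"

```text
clock: 15.62
tcp_pos: [0.5184, -0.1416, -0.0199]
ee_rot: [-0.001, 0.064, 0.998, 0.0]
force: [-0.1, 0.8, -0.1]
gripper_width: -0.0002
grasp_force: 0.0
```

carry_out --steps "0 0 0 0 0 0.3 -1; 0 0 0 0 0 0 -1"

```text
clock: 15.88
tcp_pos: [0.5193, -0.1423, -0.0221]
ee_rot: [-0.0, 0.064, 0.998, 0.0]
force: [-0.3, -0.6, 0.3]
gripper_width: -0.0001
grasp_force: 0.0
```

carry_out --steps "0 0 0 0 0 0.3 -1; 0 0 0 0 0 0 -1"

```text
clock: 16.12
tcp_pos: [0.5192, -0.1426, -0.0251]
ee_rot: [-0.0, 0.064, 0.998, 0.0]
force: [-0.9, -0.6, 1.2]
gripper_width: -0.0004
grasp_force: 0.0
```

carry_out --steps "0 0 0 0 0.8 0 -1; 0 0 0 0 0.8 0 -1; 0 0 0 0 0.5 0 -1; 0 0 0 0 0.5 0 -1; 0 0 0 0 0.5 0 -1; 0 0 0 0 0 0 -1"

```text
clock: 16.88
tcp_pos: [0.5233, -0.1114, -0.0249]
ee_rot: [-0.0, 0.064, 0.998, 0.0]
force: [-0.8, -1.2, 1.0]
gripper_width: 0.0001
grasp_force: 0.8
```

```bash
python3 wb.py
```

```text
t 16.88 press xy mm [ -27.4 -105.5] z -24.9 F [-0.6 -1.3] 1.0 w 0.0001 yawerr -0.0025 j6 [-0.26  0.24  2.08  0.    0.82 -1.7 ]
[   0  212   92  164 7529] [ -71.2 -246.2] [   1.8 -201.5] ((-30.168134689331055, -218.7849884033203), (37.197696685791016, 75.51206970214844), 75.59822845458984)
[  356   234   284   187 34488] [-62.1 -90.7] [26.6 28.1] ((-17.760089874267578, -31.299907684326172), (118.9502944946289, 88.48751831054688), 89.86521911621094)
tips px [[270. 269.]
 [268. 274.]
 [369. 269.]
 [371. 274.]]
```

carry_out --steps "0 0 0 0 0.5 0 -1; 0 0 0 0 0.5 0 -1; 0 0 0 0 0.5 0 -1; 0 0 0 0 0.5 0 -1; 0 0 0 0 0.5 0 -1; 0 0 0 0 0.3 0 -1; 0 0 0 0 0 0 -1"

```text
clock: 17.8
tcp_pos: [0.5269, -0.084, -0.0249]
ee_rot: [-0.0, 0.064, 0.998, 0.0]
force: [-2.1, -2.3, 1.1]
gripper_width: 0.0003
grasp_force: 1.5
```

carry_out --steps "0 0 0 0 0.3 0 -1; 0 0 0 0 0 0 -1"

```text
clock: 18.05
tcp_pos: [0.5272, -0.0812, -0.025]
ee_rot: [-0.0, 0.064, 0.998, 0.0]
force: [-2.0, -4.0, 0.7]
gripper_width: -0.0002
grasp_force: 1.8
```

carry_out --steps "0 0 0 0 0.2 0 -1; 0 0 0 0 0 0 -1"

```text
clock: 18.3
tcp_pos: [0.5273, -0.0808, -0.0249]
ee_rot: [-0.0, 0.064, 0.998, -0.001]
force: [-2.9, -9.2, 0.5]
gripper_width: 0.0
grasp_force: 5.0
```

```bash
python3 wb.py
```

```text
t 18.3 press xy mm [-27.2 -74.7] z -24.9 F [-1.8 -9.5] 0.5 w 0.0 yawerr -0.0016 j6 [-0.2   0.24  2.09 -0.    0.82 -1.64]
[  356   234   284   175 35160] [-62. -60.] [19.7 69.9] ((-21.171875, 4.989677429199219), (129.97337341308594, 81.59925842285156), 89.96185302734375)
[  0 294  28  48 785] [ -36.6 -211.3] [ -14.7 -197.7] ((-24.34829330444336, -203.0839385986328), (11.08607292175293, 22.832927703857422), 75.60647583007812)
tips px [[270. 269.]
 [268. 274.]
 [369. 269.]
 [371. 274.]]
```

The blank is home in y (right edge -60.0). Next is a light touch-up push on the front edge.

carry_out --steps "0 0 0 0 -2 0 -1; 0 0 0 0 0 -5 -1; 0 0 0 6 0 0 -1; 0 0 0 0.6 4.5 0 -1; 0 0 0 0 4.5 0 -1; 0 0 0 0 0 2.5 -1; 0 0 0 0 0 2.5 -1; 0 0 0 -0.9 0 0 -1; 0 0 0 -0.9 0 0 -1; 0 0 0 0 0 0 -1"

```text
clock: 19.6
tcp_pos: [0.4907, -0.004, -0.0242]
ee_rot: [0.001, 0.064, 0.998, 0.0]
force: [-0.0, -0.2, -0.3]
gripper_width: 0.0002
grasp_force: 0.0
```

```bash
python3 wb.py
```

```text
t 19.6 press xy mm [-73.2  -3.1] z -24.2 F [ 0.  -0.2] -0.3 w 0.0002 yawerr -0.0033 j6 [-0.06  0.16  2.18  0.    0.8  -1.5 ]
[ 612  107   28   46 1047] [-154.2  102.7] [-138.7  114.2] ((-145.70826721191406, 107.68132019042969), (15.762659072875977, 9.506898880004883), 13.997515678405762)
[ 409  321   85   41 1383] [-69.8  34.7] [-50.2  71.6] ((-63.50658416748047, 54.717926025390625), (41.574859619140625, 10.954025268554688), 64.07516479492188)
tips px [[270. 269.]
 [268. 274.]
 [370. 269.]
 [371. 274.]]
```

carry_out --steps "0 0 0 -0.2 0 0 -1; 0 0 0 0 0 0 -1"

```text
clock: 19.9
tcp_pos: [0.4909, -0.004, -0.0248]
ee_rot: [0.0, 0.064, 0.998, 0.0]
force: [0.6, -1.5, 0.2]
gripper_width: -0.0002
grasp_force: 0.0
```

carry_out --steps "0 0 0 -0.2 0 0 -1; 0 0 0 0 0 0 -1"

```text
clock: 20.15
tcp_pos: [0.492, -0.0041, -0.0251]
ee_rot: [-0.001, 0.064, 0.998, 0.0]
force: [-2.8, 0.7, 2.5]
gripper_width: 0.0001
grasp_force: 1.4
```

carry_out --steps "0 0 0 -0.2 0 0 -1; 0 0 0 0 0 0 -1"

```text
clock: 20.4
tcp_pos: [0.4918, -0.0041, -0.0255]
ee_rot: [-0.003, 0.064, 0.998, 0.0]
force: [-7.9, 0.7, 7.1]
gripper_width: -0.0005
grasp_force: 3.9
```

```bash
python3 -c "
from h import *
st()"
```

```text
t 20.4 press xy mm [-72.   -3.1] z -25.5 F [-8.  -0.3] 7.1 w -0.0005 yawerr -0.0026 j6 [-0.06  0.17  2.17  0.    0.81 -1.5 ]
```

The front edge stops at TCP x=-72, which is the fence stop, so the blank is home. I retract, rise and move over the paddle.

carry_out --steps "0 0 0 2 0 0 -1; 0 0 0 0 0 -5.5 -1; 0 0 0 0 0 -5.5 -1; 0 0 0 0 0 -5.5 -1; 0 0 0 0 -3 -5 -1; 0 0 0 -4.2 -2.9 0 -1; 0 0 0 -5.5 0 0 -1; 0 0 0 -5.5 0 0 -1; 0 0 0 0 0 0 -1; 0 0 0 0 0 0 -1"

```text
clock: 21.65
tcp_pos: [0.6178, -0.0798, 0.1893]
ee_rot: [-0.001, 0.064, 0.998, 0.0]
force: [-0.6, -0.6, 0.0]
gripper_width: 0.0001
grasp_force: 0.0
```

```bash
python3 -c "
from h import *
st()
im=grab_frame('scene')[:,:,::-1];cv2.imwrite('pics/s5.png',im);hsv=cv2.cvtColor(im,cv2.COLOR_BGR2HSV)
m=(((hsv[...,0]<8)|(hsv[...,0]>172))&(hsv[...,1]>150)&(hsv[...,2]>60));m[:200]=0;m[:,:250]=0;m[:,450:]=0
p=np.argwhere(m)[:,::-1];print(p.min(0),p.max(0),len(p),cv2.minAreaRect(p.astype('float32')))
W,K=cam('scene');q=np.load('press.npz');th=q['th'];Rm=np.array([[np.cos(th),-np.sin(th)],[np.sin(th),np.cos(th)]])
f=lambda a:np.r_[q['o']+Rm@np.array(a[:2])/1000,a[2]/1000]
for a in (0,.12): 
  for r in(14,42,70): print(a,r,proj(W,K,f([60,-17-r*np.cos(.61-a),162+r*np.sin(.61-a)])).round(1))
print('tool tip',proj(W,K,(pose()@[0,0,-.04,1])[:3]).round(1))
cv2.imwrite('pics/c5.png',cv2.resize(im[200:340,260:440],None,fx=4,fy=4,interpolation=cv2.INTER_CUBIC))
"
```

```text
t 21.65 press xy mm [ 62.4 -62.4] z 189.3 F [-0.5 -0.7] 0.0 w 0.0001 yawerr -0.0026 j6 [-0.17  0.17  1.72 -0.    1.25 -1.61]
[320 287] [360 303] 296 ((339.7120361328125, 295.9278869628906), (41.75935363769531, 11.296101570129395), 17.241458892822266)
0 14 [[337.5 296.8]]
0 42 [[326.9 291. ]]
0 70 [[316. 285.]]
0.12 14 [[337.1 297.2]]
0.12 42 [[325.6 292.2]]
0.12 70 [[313.9 287.2]]
tool tip [[322. 277.]]
```

carry_out --steps "0 0 0 0 0 1.2 -1; 0 0 0 0 0 1.2 -1; 0 0 0 0 0 1 -1; 0 0 0 0 0 0.8 -1; 0 0 0 0 0 0.8 -1; 0 0 0 0 0 0.8 -1; 0 0 0 0 0 0 -1"

```text
clock: 22.58
tcp_pos: [0.6176, -0.0795, 0.1308]
ee_rot: [-0.001, 0.064, 0.998, 0.0]
force: [-0.5, 0.5, 0.0]
gripper_width: -0.0
grasp_force: 0.0
```

```bash
cat > red.py <<'E'
from h import *
st()
im=grab_frame('scene')[:,:,::-1];cv2.imwrite('pics/s6.png',im);hsv=cv2.cvtColor(im,cv2.COLOR_BGR2HSV)
m=(((hsv[...,0]<8)|(hsv[...,0]>172))&(hsv[...,1]>150)&(hsv[...,2]>60));m[:200]=0;m[:,:250]=0;m[:,450:]=0
p=np.argwhere(m)[:,::-1];print(p.min(0),p.max(0),len(p),cv2.minAreaRect(p.astype('float32')))
E
python3 red.py
```

```text
t 22.57 press xy mm [ 62.2 -62.1] z 130.8 F [-0.6  0.4] 0.0 w -0.0 yawerr -0.0026 j6 [-0.17  0.21  1.78  0.    1.15 -1.61]
[316 290] [361 302] 242 ((338.7818603515625, 297.13055419921875), (9.659003257751465, 45.70270919799805), 83.8844985961914)
```

carry_out --steps "0 0 0 0 0 0.7 -1; 0 0 0 0 0 0.7 -1; 0 0 0 0 0 0 -1"

```text
clock: 23.0
tcp_pos: [0.6178, -0.0796, 0.1172]
ee_rot: [-0.001, 0.064, 0.998, 0.0]
force: [-0.0, -0.7, -0.7]
gripper_width: -0.0001
grasp_force: 0.0
```

carry_out --steps "0 0 0 0 0 0.5 -1; 0 0 0 0 0 0 -1"

```text
clock: 23.25
tcp_pos: [0.618, -0.0797, 0.1126]
ee_rot: [-0.0, 0.064, 0.998, 0.0]
force: [0.1, 0.1, 0.8]
gripper_width: -0.0001
grasp_force: 0.0
```

carry_out --steps "0 0 0 0 0 0.4 -1; 0 0 0 0 0 0 -1"

```text
clock: 23.5
tcp_pos: [0.6181, -0.0799, 0.1087]
ee_rot: [-0.0, 0.064, 0.998, -0.0]
force: [0.1, 0.2, -0.1]
gripper_width: 0.0001
grasp_force: 0.0
```

```bash
python3 red.py
```

```text
t 23.5 press xy mm [ 62.7 -62.4] z 108.7 F [0.1 0.2] -0.1 w 0.0001 yawerr -0.0026 j6 [-0.17  0.23  1.8  -0.    1.11 -1.61]
[318 281] [359 308] 216 ((339.64520263671875, 296.9324645996094), (10.737712860107422, 48.526817321777344), 59.34933090209961)
```

carry_out --steps "0 0 0 0 0 0.4 -1; 0 0 0 0 0 0 -1"

```text
clock: 23.8
tcp_pos: [0.6187, -0.0799, 0.1074]
ee_rot: [0.001, 0.064, 0.998, -0.0]
force: [-3.4, 1.3, 10.5]
gripper_width: -0.0002
grasp_force: 4.9
```

carry_out --steps "0 0 0 0 0 0.3 -1; 0 0 0 0 0 0 -1"

```text
clock: 24.05
tcp_pos: [0.619, -0.0799, 0.107]
ee_rot: [0.001, 0.064, 0.998, -0.0]
force: [-9.8, 1.6, 21.6]
gripper_width: -0.0001
grasp_force: 9.7
```

```bash
python3 red.py
```

```text
t 24.05 press xy mm [ 63.6 -62.3] z 107.0 F [-9.9  0.4] 21.6 w -0.0001 yawerr -0.0025 j6 [-0.17  0.23  1.81  0.    1.1  -1.61]
[319 281] [359 308] 186 ((340.6846008300781, 297.3973083496094), (9.221242904663086, 47.67625427246094), 54.9041862487793)
```

The catch is at its stop. Next I locate the grip from the two fixed views.

```bash
python3 - <<'E'
from h import *
q=np.load('press.npz');th=q['th'];Rm=np.array([[np.cos(th),-np.sin(th)],[np.sin(th),np.cos(th)]])
A={}
for n,f in(('top','pics/top0.png'),('scene','pics/scene0.png')):
    im=cv2.imread(f);A[n]=im
W1,K1=cam('top');W2,K2=cam('scene')
# grip axis in top: dark columns
g=A['top'].max(2)
for x in (233,245,255,265,275):
    r=np.where(g[122:160,x]<75)[0]+122;print('top',x,r.min(),r.max(),(cast(W1,K1,[x,(r.min()+r.max())/2],.268)[0,:2]-q['o'])@Rm*1000)
g=A['scene'].max(2)
for x in (385,400,415,429):
    r=np.where(g[268:300,x]<75)[0]+268;print('scene',x,r.min(),r.max(),(cast(W2,K2,[x,(r.min()+r.max())/2],.268)[0,:2]-q['o'])@Rm*1000)
E
```

```text
top 233 131 141 [ 93.61605487 141.92512161]
top 245 134 141 [ 93.42014385 116.13677985]
top 255 135 142 [93.80600987 94.79161762]
top 265 136 143 [94.19099663 73.49509363]
top 275 137 144 [94.57510715 52.24704184]
scene 385 275 299 [111.71974022  60.41659386]
scene 400 277 299 [111.52750287  88.5939871 ]
scene 415 278 285 [ 92.06024976 117.82156807]
scene 429 277 288 [ 92.07875318 144.35803853]
```

carry_out --steps "0 0 0 0 0 -5 -1; 0 0 0 0 0 -6 -1; 0 0 0 0 0 -6 -1; 0 0 0 0 0 0 -1"

```text
clock: 24.6
tcp_pos: [0.622, -0.0806, 0.2798]
ee_rot: [0.006, 0.064, 0.998, -0.001]
force: [-0.5, -0.4, 0.4]
gripper_width: -0.0002
grasp_force: 0.0
```

carry_out --steps "0 0 0 -2.3 5.5 0 -1; 0 0 0 -2.3 5.5 0 -1; 0 0 0 -2.2 5.5 0 -1; 0 0 0 0 0 0 -1; 0 0 0 0 0 4 -1; 0 0 0 0 0 3.7 -1; 0 0 0 0 0 0 -1; 0 0 0 0 0 0 -1"

```text
clock: 25.6
tcp_pos: [0.707, 0.0745, 0.1958]
ee_rot: [0.0, 0.064, 0.998, -0.0]
force: [0.3, 0.2, 0.1]
gripper_width: 0.0001
grasp_force: 0.0
```

```bash
python3 red.py
```

```text
t 25.6 press xy mm [131.5 101.9] z 195.8 F [0.3 0.3] 0.1 w 0.0001 yawerr -0.0032 j6 [ 0.07  0.33  1.51 -0.    1.3  -1.37]
[318 281] [359 308] 336 ((339.10003662109375, 296.20001220703125), (12.074767112731934, 48.29906463623047), 63.43495178222656)
```

carry_out --steps "0 0 0 0 0 -1 -1; 0 0 0 1.4 0 0 -1; 0 0 0 1.4 0 0 -1; 0 0 0 1.4 0 -0.1 -1; 0 0 0 1.4 0 0 -1; 0 0 0 0 0 0 -1"

```text
clock: 26.4
tcp_pos: [0.65, 0.0825, 0.2063]
ee_rot: [-0.0, 0.064, 0.998, 0.0]
force: [3.0, -0.2, 2.1]
gripper_width: -0.0004
grasp_force: 1.5
```

```bash
python3 red.py; python3 - <<'E'
from h import *
im=cv2.imread('pics/s6.png');g=im.max(2)
for x in (415,422,428,433):
    r=np.where(g[240:310,x]<75)[0]+240;print(x,r)
E
```

```text
t 26.4 press xy mm [ 74.  102.7] z 206.3 F [3.  0.2] 2.1 w -0.0004 yawerr -0.0021 j6 [ 0.09  0.22  1.63  0.    1.29 -1.35]
[318 281] [359 308] 338 ((339.10003662109375, 296.20001220703125), (12.074767112731934, 48.29906463623047), 63.43495178222656)
415 [240 241 242 243 244 245 246 247 248 249 250 251 252 253 254 255 256 257
 258 259 260 261 262 263 264 265 266 267 268 269 270 271]
422 [240 241 242 243 244 245 246 247 248 249 250 251 252 253 254 255 256 257
 258 259 260 261 262 263 264 265 266 267 268 269 270 271]
428 [240 241 242 243 244 245 246 247 248 249 250 251 252 253 254 255 256 257
 258 259 260 261 262 263 264 265 266 267 268 269 270 271 272]
433 [240 241 242 243 244 245 246 247 248 249 250 251 252 253 254 255 256 257
 258 259 260 261 262 263 264]
```

The lever follows, with a pull of about 3 N. I continue along the arc.

carry_out --steps "0 0 0 1.5 0 0.2 -1; 0 0 0 1.4 0 0.4 -1; 0 0 0 1.4 0 0.5 -1; 0 0 0 1.4 0 0.7 -1; 0 0 0 1.3 0 0.7 -1; 0 0 0 0 0 0 -1"

```text
clock: 27.2
tcp_pos: [0.5806, 0.0913, 0.1804]
ee_rot: [-0.0, 0.064, 0.998, -0.0]
force: [5.1, -0.8, 2.8]
gripper_width: 0.0001
grasp_force: 2.6
```

```bash
python3 -c "
from h import *
st()"
```

```text
t 27.2 press xy mm [  4.1 102.7] z 180.4 F [ 5.1 -0.1] 2.8 w 0.0001 yawerr -0.0022 j6 [ 0.11  0.11  1.81 -0.    1.23 -1.33]
```

carry_out --steps "0 0 0 0.8 0 0.5 -1; 0 0 0 0.6 0 0.5 -1; 0 0 0 0 0 0 -1"

```text
clock: 27.58
tcp_pos: [0.5686, 0.0929, 0.1714]
ee_rot: [0.001, 0.064, 0.998, -0.0]
force: [6.7, -0.7, 4.6]
gripper_width: 0.0
grasp_force: 2.9
```

carry_out --steps "0 0 0 0.3 0 0.2 -1; 0 0 0 0 0 0 -1"

```text
clock: 27.82
tcp_pos: [0.5665, 0.0932, 0.1697]
ee_rot: [0.001, 0.064, 0.998, -0.0]
force: [6.2, -1.7, 3.9]
gripper_width: 0.0
grasp_force: 3.3
```

carry_out --steps "0 0 0 0.2 0 0 -1; 0 0 0 0 0 0 -1"

```text
clock: 28.08
tcp_pos: [0.5659, 0.0932, 0.1694]
ee_rot: [0.003, 0.064, 0.998, -0.0]
force: [10.9, -1.3, -1.8]
gripper_width: -0.0003
grasp_force: 5.6
```

```bash
python3 -c "
from h import *
st()"
```

```text
t 28.07 press xy mm [-10.8 102.8] z 169.4 F [11.   0.1] -1.8 w -0.0003 yawerr -0.0027 j6 [ 0.12  0.08  1.86 -0.    1.2  -1.32]
```

The force rises past 7 N, so the lever is at its stop. I check the catch and blank before handing in.

```bash
python3 wb.py; python3 red.py; python3 -c "
import cv2,numpy as np
g=cv2.imread('pics/wnow.png');s=cv2.imread('pics/s6.png')
cv2.imwrite('pics/c6.png',np.hstack([cv2.resize(g,(440,330)),cv2.resize(s[180:345,270:450],(360,330))]))"
```

```text
t 28.07 press xy mm [-10.8 102.8] z 169.4 F [11.   0.1] -1.8 w -0.0003 yawerr -0.0027 j6 [ 0.12  0.08  1.86 -0.    1.2  -1.32]
[  145   162   145    92 10541] [-61.3 -60.3] [27.4 71.7] ((-16.965845108032227, 5.749744415283203), (132.11459350585938, 88.38462829589844), 89.8561782836914)
[ 563  208   77   77 3924] [-17.2 343. ] [ 61.5 426. ] ((21.619531631469727, 388.1778259277344), (96.06535339355469, 66.05490112304688), 70.15740203857422)
[  86  260  126   81 3300] [  34.3 -137. ] [125.5 -14.3] ((73.96870422363281, -68.8697509765625), (139.82669067382812, 51.861637115478516), 58.41082000732422)
[599 399  41  41 967] [202.7 421.3] [259.5 477. ] ((236.31765747070312, 448.0552673339844), (59.13616180419922, 44.66941452026367), 14.20498275756836)
tips px [[270. 269.]
 [268. 274.]
 [369. 269.]
 [371. 274.]]
t 28.12 press xy mm [-10.7 102.8] z 169.4 F [10.9 -0.6] -1.1 w -0.0003 yawerr -0.0027 j6 [ 0.12  0.08  1.86 -0.    1.2  -1.32]
[318 281] [359 308] 337 ((339.10003662109375, 296.20001220703125), (12.074767112731934, 48.29906463623047), 63.43495178222656)
```

View pics/c6.png

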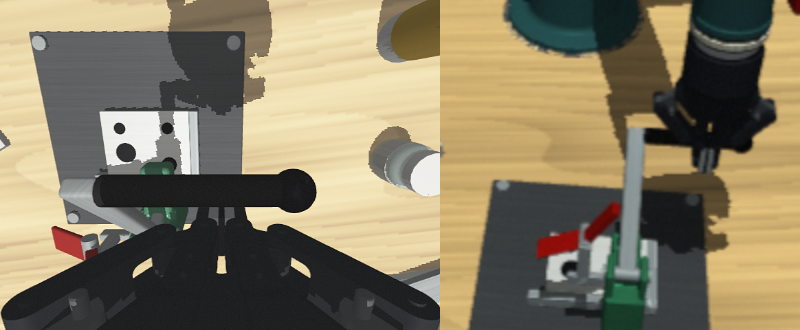

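The left half shows the blank flush against the side fence (edges at x≈100 and x≈190) and the grip across (100-315,190), held from behind by the fingers. The right half shows the red tongue raised at (600,220) and the lever pulled forward. I hold one more short moment, then hand in.

carry_out --steps "0 0 0 0 0 0 -1; 0 0 0 0 0 0 -1; 0 0 0 0 0 0 -1; 0 0 0 0 0 0 -1"

```text
clock: 28.68
tcp_pos: [0.5659, 0.0932, 0.1694]
ee_rot: [0.003, 0.064, 0.998, -0.0]
force: [10.5, -1.1, -1.9]
gripper_width: 0.0005
grasp_force: 5.5
```

```bash
python3 -c "
from h import *
st();print(close_job())"
```

```text
t 28.68 press xy mm [-10.8 102.8] z 169.4 F [10.6  0.2] -1.9 w 0.0005 yawerr -0.0027 j6 [ 0.12  0.08  1.86 -0.    1.2  -1.32]
the job is handed in; nothing more can be done
None
```

I handed the job in at 28.7 s, with the blank flush in the corner, the catch flipped and the fingers still holding the lever at its stop with about 10 N; the result was not reported back, and I could not measure the foot's force on the blank directly.

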